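Seat the ball dish in its tray and hold it out crosswise

ROBOT

A 7-joint arm with a two-finger parallel gripper is mounted at the origin on a cart in front of the work surface, level with it; the furniture and walls round the work are solid. World frame = base frame: x ahead of the robot, y to its left, z up, the work surface at z = 0. Lengths are in m, angles in rad, forces in N, time in s.
With the tool pointing down it reaches from about 0.425 to 1.025 m from the base axis. Payload 9.4 kg.
Tool frame: the origin (TCP) lies midway between the tips of the shut fingers; the grasp point (between the pads) lies 19 mm behind it; z points along the fingers, y is the line along which they close (so a half turn about z gives the same grasp; the last joint's range is limited). The gripper opens to 93 mm and grips with 3 to 60 N. Pads are 15 mm wide; open, the fingers measure 128 mm over their backs; the gripper's body (75 mm by 188 mm) begins 65 mm behind the grasp point.
Start: joints at [-1.179, 0.599, -0.003, 1.599, 0.002, 0.943, -0.08], TCP at [0.328, 0.647, 0.219] pointing down, gripper open.
Joint ranges: [-2.57, 2.57], [-0.35, 1.97], [-1.29, 1.29], [0.11, 2.56], [-1.05, 4.19], [0.11, 1.86], [-2.63, 2.63]. Speed limits (rad/s): [2.22, 2.22, 3.01, 3.01, 3.14, 3.14, 3.14].

INTERFACE

Orientations are given as a unit quaternion [x, y, z, w].
In Python, from plant import * gives the robot as it stands.
- The arm moves only by the tool send_rows, never from a script. Its argument "moves" is a list of rows, each an object with "travel": the shift along the tool's x, y, z in units of 25 mm (1.0 is 25 mm), a list of three; "twist": the turn about the tool's z in units of 6 degrees (1.0 is 6 degrees); "fingers": the opening in per cent of the stroke, from 0 (shut) to 100 (fully open). A call has 1 to 20 rows; each row is the pose to reach, as a shift and turn from the pose commanded when the call began, along the tool's axes at that moment; what a row does not reach only later rows make up. A row lasts 1/12 s, in which the tool goes at most 41.7 mm and 7.16 degrees, less where a joint would pass 70% of its speed; a pose out of reach is approached as far as the arm can. A call with a gripper value outside its range is refused whole. The fingers move at their own pace and stop on an object; the grip force is fixed at half the most. Time passes only in rows, so rows that repeat a pose let the fingers close. It gives the time, the measured TCP pose, the force, the opening and the grip force at its end, in the units of the state.
- get_obs(): the state, without advancing time (a new reading comes with each control period).
- get_image(name): name is "scene" or "top" or "wrist"; returns the picture (420x560x3 uint8, red, green, blue); there is no depth.
- camera_params(name): a dict with "vertical_fov" (degrees; the focal length in pixels is half the picture's height over the tangent of half this angle, whatever the lens; pixels are square), "cx", "cy" (the principal point, pixels), "R" (3x3) and "t" (3): a world point X has camera coordinates R X + t. Camera axes: x right, y down, z forward; pixel columns grow to the right and rows downward; lengths in m; the calibration is good to about 2 mm. The wrist camera is an equidistant fisheye: a pixel r from the principal point sees the ray r / f radians off the axis. A picture is of the moment at which its call begins: read the wrist's pose just before it. camera_params takes no time and is no camera call; for the wrist camera it gives the pose at the moment of the call.
- sign_off(): hands the job in; it is judged then, once.
The state is a dict: "t": time; "q": joint angles; "qvel": joint speeds; "joint_torque": joint torques, N m; "eef_pos": TCP position; "ee_rot": TCP orientation; "contact_force": force on the tool from outside, world axes, zero at the start; "ft_torque": the same for the moment, N m; "gripper_width": finger opening in m; "grasp_force": force on a finger pad.
Only numpy, scipy, OpenCV 4.12 (cv2) and the standard library are available. Lean on these libraries where they do the work, as an engineer would, in place of code of your own. Each camera call takes 0.05 s, during which the arm holds its last target. There are 200 camera calls.

TASK

Set the small square dish with the loose bearing ball in it squarely and fully home in the square pocket of the tray and let go of it; then take the tray by its long sides and lift it about 10 cm straight up out of its stand, turn it a quarter turn (either way round) so that it lies crosswise over the stand, and keep holding it there, still and level, so that the ball can be looked at from the side; finish while holding it. Keep dish and tray level and the ball in the middle of the dish all the way without touching the ball, and leave the other things on the bench where they are.

Things in the scene. Friction and masses are not known exactly. Their poses are not given: they have to be found in the camera images.
- dish: black plastic square block, 48 x 48 mm, 32 mm high, all four sides alike, foot drawn in 1.5 mm over the lowest 3 mm, 0.1 to 0.16 kg, on the bench. Its top has a round conical hollow, 42 mm across, 4 mm deep, sloping 10 degrees to the middle: a ball stays in the middle unless tilted 10 degrees or accelerated over 1.7 m/s2. Origin: centre of the underside; x, y along its sides, z up
- dish_middle (a point): lowest point of the dish's hollow, 27 mm above the dish's underside, on its axis
- ball_center (a point): centre of the loose bright steel bearing ball, 16 mm across, 17 g, that lies in the dish's hollow: 8 mm above point dish_middle when it is in the middle; its top is then 43 mm above the dish's underside, 11 mm above the dish's rim
- tray: bare aluminium bar 140 (x) x 62 (y) x 14 mm, 0.2 to 0.33 kg, loose in the stand, underside at 20 mm. In its top a central square pocket 51 x 51 mm, 8 mm deep, mouth bevelled 2.5 mm; the dish fits any of 4 ways round and stands 24 mm proud. The middle 90 mm of its long sides is open to fingers (stand there: 40 mm wide, 6 mm high). Origin: centre of the underside; x along its length, z up
- pocket_floor (a point): centre of the tray's pocket floor, 6 mm above the tray's underside; the dish's origin lies here when it is fully home
- stand: low wooden stand fixed to the bench, 157 (x) x 75 (y) mm over all, a 20 mm high rest under each end of the tray; dark steel lips beyond the tray's ends (to 30 mm above the bench) and beside its four corners (to 26 mm), 2.5 mm of play. Origin: on the bench under its centre; x along its length, as the tray lies at the start
- kraft_tub: brown cardboard tub with a dark lid, 65 mm across, 88 mm high, loose, origin at the centre of its underside; leave alone
- jar_balls: small clear jar with a pale lid, 56 mm across, 76 mm high, loose, origin at the centre of its underside; leave alone
- tape_roll: roll of masking tape lying flat, 86 mm across, 19 mm high, loose, origin at the centre of its underside; leave alone
- marker: marker pen lying on the bench, 128 mm long, 12 mm thick, loose, origin at the centre of its underside; leave alone
Things that resemble listed ones, but are neither listed nor needed, are in the scene too. Leave any green or red look-alike of the stand alone. Leave any blue look-alike of the dish alone.

How it is judged:
By the outcome, as a careful person would: the job done as asked, in the order asked, and still so for the second after the job is handed in, while the arm keeps its last pose, push and grip.
It also fails if it takes over 64 s, if anything falls off the work surface, if the arm or the gripper's body presses on something with over 40 N, if the wrist force passes 120 N, or if a joint passes its speed limit or range.

## Working session

There is one attempt and no reset: what is moved stays moved. The work goes in short steps, Python scripts to look and compute and a tool call to move; the robot and the scene stay as the last step left them, time stands still between calls to the robot, and variables do not carry over. Pictures are saved under pics/ and viewed, at most 10 in all, crops included, and the job is handed in when it is done.

Besides the shell and the picture viewer there is one more tool, called after ">>>" as a command line: name --argument value ..., lists and objects as JSON in quotes. send_rows: Moves the arm, as the interface text tells. Its arguments: {"type":"object","properties":{"moves":{"type":"array","items":{"type":"object","properties":{"travel":{"type":"array","items":{"type":"number"}},"twist":{"type":"number"},"fingers":{"type":"number"}}}}},"required":["moves"]}

```bash
mkdir -p pics; cat > h.py <<'E'
from plant import *
import numpy as np, cv2
from scipy.spatial.transform import Rotation as Ro
def ray(name,u,v,p=None):
    p=p or camera_params(name); f=210/np.tan(np.radians(p["vertical_fov"]/2))
    d=np.array([u-p["cx"],v-p["cy"]])/f
    if name=="wrist":
        r=np.hypot(*d); c=np.array([*(d/max(r,1e-9)*np.sin(r)),np.cos(r)])
    else: c=np.array([*d,1.])
    R=np.array(p["R"]); return -R.T@np.array(p["t"]), R.T@c
def onz(name,u,v,z,p=None):
    o,d=ray(name,u,v,p); return o+d*(z-o[2])/d[2]
def proj(name,X,p=None):
    p=p or camera_params(name); f=210/np.tan(np.radians(p["vertical_fov"]/2))
    c=np.array(p["R"])@X+np.array(p["t"])
    if name=="wrist":
        r=np.hypot(c[0],c[1]); k=np.arctan2(r,c[2])/max(r,1e-9)
    else: k=1/c[2]
    return np.array([p["cx"],p["cy"]])+f*k*c[:2]
def save(im,n): cv2.imwrite("pics/"+n,im[:,:,::-1])
E
python3 - <<'E'
from h import *
np.set_printoptions(precision=4,suppress=True)
s=get_obs(); print({k:np.round(v,3) for k,v in s.items()})
print(Ro.from_quat(s["ee_rot"]).as_matrix())
for n in("top","scene"):
    im=get_image(n); save(im,n+"0.png"); p=camera_params(n); print(n,p["vertical_fov"],-np.array(p["R"]).T@p["t"])
E
```

```text
{'t': np.float64(0.0), 'q': array([-1.179,  0.6  , -0.003,  1.6  ,  0.002,  0.943, -0.08 ]), 'qvel': array([-0.001,  0.001, -0.   ,  0.   ,  0.   , -0.001,  0.   ]), 'joint_torque': array([ -0.   , -76.505,   1.498, -25.236,  -0.052,   0.017,   0.   ]), 'eef_pos': array([0.327, 0.646, 0.218]), 'ee_rot': array([ 0.232,  0.973, -0.001, -0.   ]), 'contact_force': array([1.09 , 0.087, 0.077]), 'ft_torque': array([-0.051, -0.046, -0.024]), 'grasp_force': np.float64(0.0), 'gripper_width': np.float64(0.093)}
[[-0.8921  0.4518 -0.0006]
 [ 0.4518  0.8921 -0.0014]
 [-0.0001 -0.0015 -1.    ]]
top 51.88546781972729 [ 0.4529 -0.0162  1.094 ]
scene 47.889088371617646 [-0.4359 -0.477   0.9194]
```

View pics/top0.png

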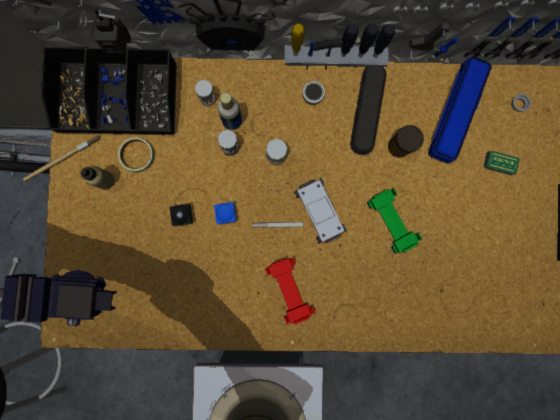

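View pics/scene0.png

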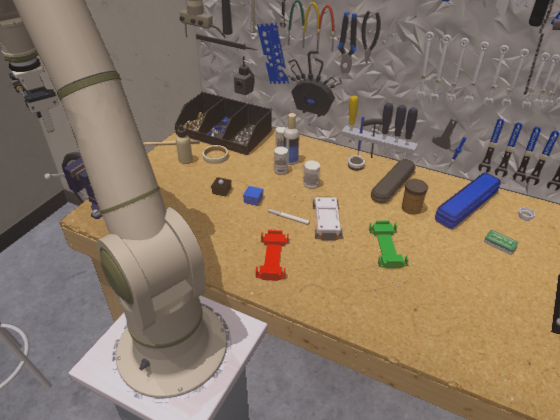

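The top view shows the dish with its ball at about (181,214), the blue look-alike at (225,212), and the tray in its stand at about (321,211). The marker lies between them at (277,225). Next I'll measure the dish and tray.

```bash
python3 - <<'E'
from h import *
np.set_printoptions(precision=4,suppress=True)
im=cv2.imread("pics/top0.png"); g=im.max(2); hsv=cv2.cvtColor(im,cv2.COLOR_BGR2HSV)
def comp(m,c,rad):
    m=m.astype(np.uint8); k=np.zeros_like(m); cv2.circle(k,c,rad,1,-1); m=m*k
    m=cv2.morphologyEx(m,cv2.MORPH_CLOSE,np.ones((5,5)))
    cs=max(cv2.findContours(m,0,2)[0],key=cv2.contourArea); return cs.reshape(-1,2)
for nm,m,c,r,z in (("dish",g<75,(181,214),18,.032),("tray",(hsv[:,:,1]<60)&(g>110),(321,211),50,.034)):
    cs=comp(m,c,r); w=np.array([onz("top",u,v,z)[:2] for u,v in cs],np.float32)
    b=cv2.minAreaRect(w*1000); print(nm,b, cs.min(0),cs.max(0))
    print(cv2.boxPoints(b))
E
```

```text
dish ((521.0526123046875, 191.89720153808594), (51.455589294433594, 56.347564697265625), 9.94121265411377) [170 204] [194 225]
[[490.8473 215.2064]
 [500.575  159.7048]
 [551.2579 168.588 ]
 [541.5303 224.0896]]
tray ((537.4755859375, -149.0533447265625), (141.88873291015625, 63.82724380493164), 26.31636619567871) [298 180] [343 240]
[[ 459.7357 -151.8988]
 [ 488.0321 -209.111 ]
 [ 615.2155 -146.2079]
 [ 586.9191  -88.9957]]
```

```bash
python3 - <<'E'
from h import *
s=get_obs();P=s["eef_pos"]
for n in("top","scene"): print(n,proj(n,P),proj(n,P+[0,0,.1]))
save(get_image("wrist"),"w0.png")
E
```

```text
top [-69.25392055 301.80593035] [-113.47840385  309.48873956]
scene [ 46.13160574 123.40648957] [34.79688459 91.23379105]
```

View pics/w0.png

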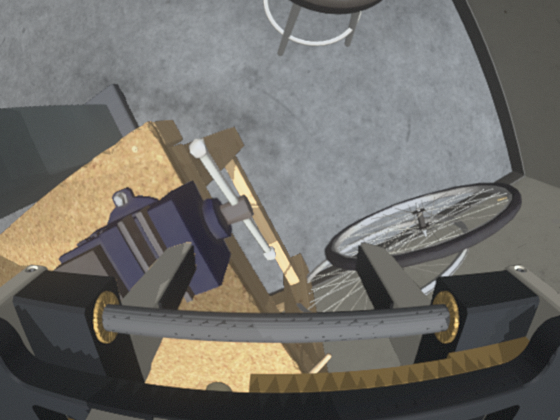

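The wrist view shows a vise close to the tool (around (160,240)), so I rise before travelling.

>>> send_rows --moves '[{"travel":[0,0,-1.6],"twist":0,"fingers":100},{"travel":[0,0,-3.2],"twist":0,"fingers":100},{"travel":[0,0,-4],"twist":0,"fingers":100},{"travel":[-1.2,-1,-4],"twist":-0.6,"fingers":100},{"travel":[-2.4,-2,-4],"twist":-1.2,"fingers":100},{"travel":[-3.6,-3,-4],"twist":-1.8,"fingers":100},{"travel":[-4.8,-4,-4],"twist":-2.4,"fingers":100},{"travel":[-6,-5,-4],"twist":-3,"fingers":100},{"travel":[-7.2,-6,-4],"twist":-3.6,"fingers":100},{"travel":[-8.4,-7,-4],"twist":-4.2,"fingers":100},{"travel":[-9.6,-8,-4],"twist":-4.8,"fingers":100},{"travel":[-10.8,-9,-4],"twist":-5.4,"fingers":100},{"travel":[-12,-10,-4],"twist":-6,"fingers":100},{"travel":[-13.2,-11,-4],"twist":-6.2,"fingers":100},{"travel":[-14.2,-12,-3.5],"twist":-6.2,"fingers":100},{"travel":[-15,-12.8,-2.5],"twist":-6.2,"fingers":100},{"travel":[-15,-12.8,-1.2],"twist":-6.2,"fingers":100},{"travel":[-15,-12.8,0],"twist":-6.2,"fingers":100},{"travel":[-15,-12.8,0],"twist":-6.2,"fingers":100},{"travel":[-15,-12.8,0],"twist":-6.2,"fingers":100}]'

```text
t: 1.82
eef_pos: [0.5168, 0.1916, 0.2179]
ee_rot: [-0.09, 0.996, -0.001, -0.002]
contact_force: [0.3, 0.4, 0.2]
gripper_width: 0.0927
grasp_force: 0.0
```

```bash
python3 - <<'E'
from h import *
np.set_printoptions(precision=4,suppress=True)
s=get_obs();p=camera_params("wrist"); print(s["t"],s["eef_pos"],s["q"]);print(Ro.from_quat(s["ee_rot"]).as_matrix())
im=get_image("wrist");save(im,"w1.png");np.save("w1.npy",p,allow_pickle=True)
print("cam",-np.array(p["R"]).T@p["t"],"dish px",proj("wrist",np.array([.521,.19,.032]),p))
E
```

```text
1.8167 [0.5168 0.1916 0.2179] [-0.4167  0.3945 -0.0562  1.996   0.0312  0.7551  1.2599]
[[-0.9837 -0.1796 -0.0029]
 [-0.1796  0.9837 -0.0013]
 [ 0.0031 -0.0008 -1.    ]]
cam [0.4377 0.1787 0.3846] dish px [272.2714 189.2617]
```

View pics/w1.png

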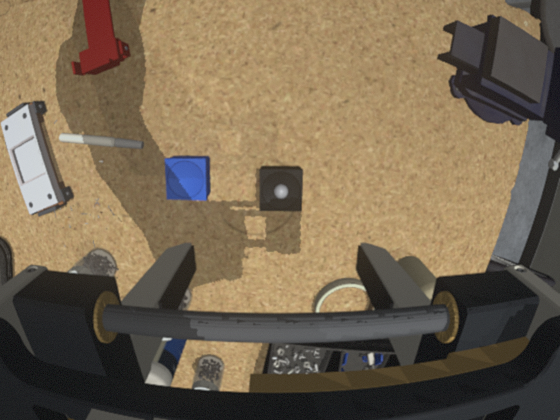

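The wrist view shows the black dish at (281,189) with its ball at about (281,191), the blue look-alike at (187,178), and the tray at (35,160). I'll measure the ball and the dish edges from here.

```bash
python3 - <<'E'
from h import *
np.set_printoptions(precision=4,suppress=True)
p=np.load("w1.npy",allow_pickle=True).item()
im=cv2.imread("pics/w1.png"); g=im.max(2)
sub=g[155:220,250:312]; m=(sub<70).astype(np.uint8)
m=cv2.morphologyEx(m,cv2.MORPH_CLOSE,np.ones((3,3)))
cs=max(cv2.findContours(m,0,1)[0],key=cv2.contourArea).reshape(-1,2)+[250,155]
for z in(.032,.016):
    w=np.array([onz("wrist",u,v,z,p)[:2] for u,v in cs],np.float32); b=cv2.minAreaRect(w*1000); print(z,b,cs.min(0),cs.max(0));print(cv2.boxPoints(b))
mb=((g>100)&(np.hypot(*(np.indices(g.shape)-np.array([189,281])[:,None,None]))<13)).astype(np.uint8)
c=cv2.findContours(mb,0,1)[0];k=max(c,key=len);(u,v),r=cv2.minEnclosingCircle(k);print("ball",u,v,r,cv2.contourArea(k),onz("wrist",u,v,.035,p))
c=im[150:225,240:320]; cv2.imwrite("pics/c1.png",cv2.resize(c,None,fx=7,fy=7,interpolation=cv2.INTER_CUBIC))
E
```

```text
0.032 ((518.743896484375, 198.77835083007812), (49.599674224853516, 45.47161865234375), 9.704540252685547) [260 167] [301 210]
[[490.4664 217.0084]
 [498.1315 172.1874]
 [547.0214 180.5483]
 [539.3563 225.3693]]
0.016 ((522.4217529296875, 199.6886749267578), (51.85040283203125, 47.53495788574219), 9.704527854919434) [260 167] [301 210]
[[492.8611 218.7459]
 [500.8739 171.8912]
 [551.9824 180.6315]
 [543.9696 227.4862]]
ball 280.6938781738281 191.2244873046875 6.782520294189453 125.0 [0.5208 0.1995 0.035 ]
```

View pics/c1.png

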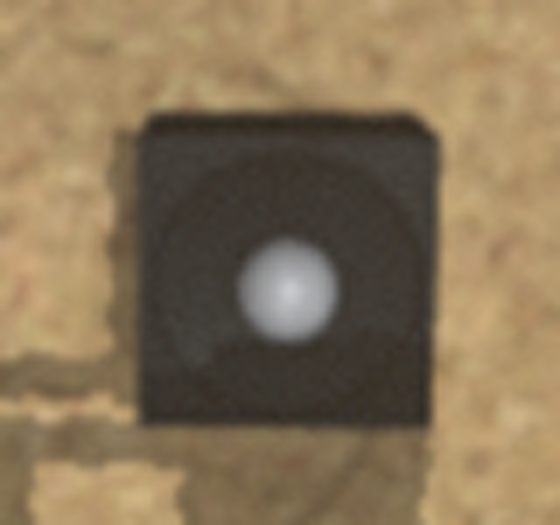

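The crop shows the ball centred in the dish and the dish edges about 9.7° off the world axes. I'll go partway down, correcting as I go, and look again.

>>> send_rows --moves '[{"travel":[-0.1,0.15,1],"twist":0.1,"fingers":100},{"travel":[-0.2,0.28,2.4],"twist":0.1,"fingers":100},{"travel":[-0.2,0.28,3.8],"twist":0.1,"fingers":100},{"travel":[-0.2,0.28,4.6],"twist":0.1,"fingers":100},{"travel":[-0.2,0.28,4.6],"twist":0.1,"fingers":100},{"travel":[-0.2,0.28,4.6],"twist":0.1,"fingers":100},{"travel":[-0.2,0.28,4.6],"twist":0.1,"fingers":100}]'

```text
t: 2.45
eef_pos: [0.5225, 0.2005, 0.1058]
ee_rot: [-0.085, 0.996, 0.0, 0.001]
contact_force: [0.2, -0.5, -0.3]
gripper_width: 0.0926
grasp_force: 0.0
```

```bash
cat > look.py <<'E'
from h import *
np.set_printoptions(precision=4,suppress=True)
def ballfind(name,guess,z,rad,th=100,p=None,im=None):
    p=p or camera_params(name); im=get_image(name) if im is None else im
    g=im.max(2); c=proj(name,np.array(guess),p); yy,xx=np.indices(g.shape)
    m=((g>th)&(np.hypot(xx-c[0],yy-c[1])<rad)).astype(np.uint8)
    k=max(cv2.findContours(m,0,1)[0],key=cv2.contourArea);(u,v),r=cv2.minEnclosingCircle(k)
    return (u,v,r),onz(name,u,v,z,p),im
E
python3 - <<'E'
from look import *
s=get_obs();p=camera_params("wrist");print(s["t"],s["eef_pos"]);R=Ro.from_quat(s["ee_rot"]).as_matrix();print(R)
im=get_image("wrist");save(im,"w2.png");
a,X,_=ballfind("wrist",[.5207,.1993,.035],.035,14,p=p,im=im);print(a,X,"tool d",R.T@(X-s["eef_pos"])/.025)
print(ballfind("top",[.5207,.1993,.035],.035,6)[:2])
u,v=map(int,a[:2]);g=im.max(2);sub=g[v-45:v+45,u-45:u+45];m=(sub<70).astype(np.uint8)
k=max(cv2.findContours(cv2.morphologyEx(m,cv2.MORPH_CLOSE,np.ones((3,3))),0,1)[0],key=cv2.contourArea).reshape(-1,2)+[u-45,v-45]
w=np.array([onz("wrist",x,y,.032,p)[:2] for x,y in k],np.float32);print(cv2.minAreaRect(w*1000))
E
```

```text
2.45 [0.5225 0.2005 0.1058]
[[-0.9855 -0.1695  0.0028]
 [-0.1695  0.9855  0.0012]
 [-0.003   0.0008 -1.    ]]
(272.5, 216.0, 9.708344459533691) [0.5206 0.1993 0.035 ] tool d [ 0.0928 -0.036   2.8323]
((174.0, 214.5, 3.5000998973846436), array([0.5204, 0.2105, 0.035 ]))
((517.953857421875, 198.87918090820312), (51.46887969970703, 47.17527389526367), 9.755378723144531)
```

>>> send_rows --moves '[{"travel":[0.09,-0.04,0.8],"twist":0,"fingers":90},{"travel":[0.09,-0.04,1.8],"twist":0,"fingers":85},{"travel":[0.09,-0.04,2.8],"twist":0,"fingers":80},{"travel":[0.09,-0.04,3.4],"twist":0,"fingers":75},{"travel":[0.09,-0.04,3.75],"twist":0,"fingers":70},{"travel":[0.09,-0.04,3.8],"twist":0,"fingers":65},{"travel":[0.09,-0.04,3.8],"twist":0,"fingers":60},{"travel":[0.09,-0.04,3.8],"twist":0,"fingers":57},{"travel":[0.09,-0.04,3.8],"twist":0,"fingers":55},{"travel":[0.09,-0.04,3.8],"twist":0,"fingers":54},{"travel":[0.09,-0.04,3.8],"twist":0,"fingers":53},{"travel":[0.09,-0.04,3.8],"twist":0,"fingers":52},{"travel":[0.09,-0.04,3.8],"twist":0,"fingers":51},{"travel":[0.09,-0.04,3.8],"twist":0,"fingers":50},{"travel":[0.09,-0.04,3.8],"twist":0,"fingers":48},{"travel":[0.09,-0.04,3.8],"twist":0,"fingers":40},{"travel":[0.09,-0.04,3.8],"twist":0,"fingers":40}]'

```text
t: 3.97
eef_pos: [0.5199, 0.1985, 0.0097]
ee_rot: [-0.085, 0.996, 0.0, 0.001]
contact_force: [0.2, -0.8, 7.8]
gripper_width: 0.0501
grasp_force: 30.0
```

```bash
python3 - <<'E'
from look import *
s=get_obs();p=camera_params("wrist");print(s["t"],s["eef_pos"]);R=Ro.from_quat(s["ee_rot"]).as_matrix();print(R)
im=get_image("wrist");save(im,"w3.png")
a,X,_=ballfind("wrist",[.5207,.1993,.035],.035,22,p=p,im=im);print(a,X,"tool d",R.T@(X-s["eef_pos"]))
E
```

```text
3.9667 [0.5199 0.1985 0.0097]
[[-0.9856 -0.169   0.0018]
 [-0.169   0.9856  0.0007]
 [-0.0018  0.0004 -1.    ]]
(276.0555419921875, 286.9444580078125, 14.095246315002441) [0.5229 0.2007 0.035 ] tool d [-0.0034  0.0017 -0.0253]
```

View pics/w3.png

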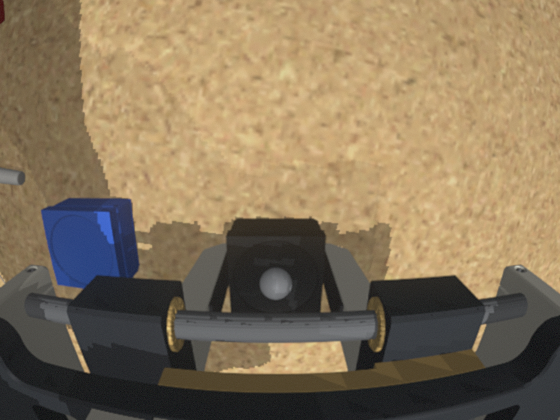

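The wrist view shows the dish between the pads. Its front edge is level, from (235,220) to (318,219), and the ball is in the middle at (276,284). Now a gentle lift.

>>> send_rows --moves '[{"travel":[0,0,-0.1],"twist":0,"fingers":40},{"travel":[0,0,-0.3],"twist":0,"fingers":40},{"travel":[0,0,-0.6],"twist":0,"fingers":40},{"travel":[0,0,-1.0],"twist":0,"fingers":40},{"travel":[0,0,-1.4],"twist":0,"fingers":40},{"travel":[0,0,-1.8],"twist":0,"fingers":40},{"travel":[0,0,-2.2],"twist":0,"fingers":40},{"travel":[0,0,-2.5],"twist":0,"fingers":40},{"travel":[0,0,-2.7],"twist":0,"fingers":40},{"travel":[0,0,-2.8],"twist":0,"fingers":40},{"travel":[0,0,-2.8],"twist":0,"fingers":40},{"travel":[0,0,-2.8],"twist":0,"fingers":40}]'

```text
t: 5.02
eef_pos: [0.519, 0.1983, 0.0785]
ee_rot: [-0.085, 0.996, -0.0, -0.0]
contact_force: [0.5, 0.4, -1.3]
gripper_width: 0.0505
grasp_force: 30.0
```

```bash
python3 - <<'E'
from look import *
s=get_obs();p=camera_params("wrist");print(s["t"],s["eef_pos"],s["gripper_width"],s["contact_force"]);R=Ro.from_quat(s["ee_rot"]).as_matrix();print(R)
im=get_image("wrist")
a,X,_=ballfind("wrist",s["eef_pos"]+[0,0,.025],s["eef_pos"][2]+.025,22,p=p,im=im);print(a,X,"tool d",R.T@(X-s["eef_pos"]))
E
```

```text
5.0167 [0.519  0.1983 0.0785] 0.05048965629109485 [ 0.4659  0.3552 -1.2811]
[[-0.9856 -0.1693 -0.0001]
 [-0.1693  0.9856 -0.0001]
 [ 0.0001 -0.     -1.    ]]
(275.26055908203125, 285.6126708984375, 13.473848342895508) [0.5216 0.2    0.1035] tool d [-0.0028  0.0013 -0.025 ]
```

>>> send_rows --moves '[{"travel":[0.02,-0.2,0],"twist":-0.04,"fingers":40},{"travel":[0.07,-0.6,0],"twist":-0.12,"fingers":40},{"travel":[0.14,-1.19,0],"twist":-0.24,"fingers":40},{"travel":[0.24,-1.99,0],"twist":-0.4,"fingers":40},{"travel":[0.36,-2.98,0],"twist":-0.6,"fingers":40},{"travel":[0.48,-3.97,0],"twist":-0.8,"fingers":40},{"travel":[0.6,-4.96,0],"twist":-1.0,"fingers":40},{"travel":[0.72,-5.96,0],"twist":-1.2,"fingers":40},{"travel":[0.84,-6.95,0],"twist":-1.4,"fingers":40},{"travel":[0.96,-7.94,0],"twist":-1.6,"fingers":40},{"travel":[1.07,-8.94,0],"twist":-1.8,"fingers":40},{"travel":[1.19,-9.93,0],"twist":-2.0,"fingers":40},{"travel":[1.31,-10.92,0],"twist":-2.2,"fingers":40},{"travel":[1.42,-11.81,0],"twist":-2.38,"fingers":40},{"travel":[1.52,-12.61,0],"twist":-2.54,"fingers":40},{"travel":[1.6,-13.2,0],"twist":-2.66,"fingers":40},{"travel":[1.64,-13.6,0],"twist":-2.74,"fingers":40},{"travel":[1.66,-13.8,0],"twist":-2.76,"fingers":40},{"travel":[1.66,-13.8,0],"twist":-2.76,"fingers":40},{"travel":[1.66,-13.8,0],"twist":-2.76,"fingers":40}]'

```text
t: 6.73
eef_pos: [0.5364, -0.1483, 0.0785]
ee_rot: [-0.227, 0.974, 0.0, -0.0]
contact_force: [-0.7, 0.3, -0.6]
gripper_width: 0.0502
grasp_force: 30.0
```

```bash
python3 - <<'E'
from look import *
s=get_obs();p=camera_params("wrist");print(s["t"],s["eef_pos"],s["q"]);R=Ro.from_quat(s["ee_rot"]).as_matrix();print(R)
im=get_image("wrist");save(im,"w4.png");np.save("w4.npy",dict(p=p,e=s["eef_pos"],R=R),allow_pickle=True)
a,X,_=ballfind("wrist",s["eef_pos"]+[0,0,.025],s["eef_pos"][2]+.025,22,p=p,im=im);print(a,X,"tool d",R.T@(X-s["eef_pos"]))
E
```

```text
6.7333 [ 0.5364 -0.1483  0.0785] [ 0.3089  0.6052 -0.2041  2.0918  0.2575  0.468   1.9392]
[[-0.8965 -0.443  -0.0002]
 [-0.443   0.8965  0.0005]
 [-0.      0.0005 -1.    ]]
(276.162109375, 284.25390625, 15.262419700622559) [ 0.5378 -0.1455  0.1035] tool d [-0.0024  0.0019 -0.025 ]
```

View pics/w4.png

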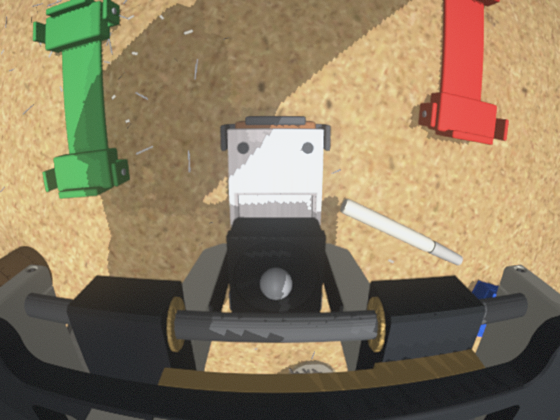

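The wrist view shows the dish over the tray. The tray's far edge runs from (229,126) to (323,126), the pocket's bevel edge is at row 194, and the dish's front is at about row 220. I'll measure both in the tool frame.

```bash
python3 - <<'E'
from look import *
d=np.load("w4.npy",allow_pickle=True).item();p,e,R=d["p"],d["e"],d["R"]
im=cv2.imread("pics/w4.png");g=im.max(2).astype(int)
T=lambda u,v,z:(R.T@(onz("wrist",u,v,z,p)-e))*1000
def edge(prof,sign=1):
    q=np.diff(cv2.GaussianBlur(prof.astype(np.float32).reshape(1,-1),(3,1),0).ravel())*sign;i=int(q.argmax())
    o=0
    if 0<i<len(q)-1: o=(q[i-1]-q[i+1])/(2*(q[i-1]-2*q[i]+q[i+1])+1e-9)
    return i+.5+np.clip(o,-.5,.5)
# tray sides by rows (tray is low-saturation; use blue channel)
b=im[:,:,0].astype(int)
for v in range(140,186,9):
    l=215+edge(b[v,215:245]); r=308+edge(b[v,308:340],-1)
    print("row",v,l,r,T(l,v,.034)[:2],T(r,v,.034)[:2])
for u in (245,260,290,305):
    f=120+edge(b[120:140,u]); print("far",u,f,T(u,f,.034)[:2])
for u in (245,260,275,290,305): print(u,"prof",b[186:242,u])
print("row 228",b[228,222:236],b[228,316:330])
E
```

```text
row 140 227.29198 322.98822 [ 62.4801 -29.8786] [62.5094 32.418 ]
row 149 227.26613 323.06522 [ 56.5434 -30.0349] [56.5741 32.614 ]
row 158 227.71428 322.72726 [ 50.5646 -29.8928] [50.5967 32.5511]
row 167 227.88571 322.5329 [ 44.5422 -29.9505] [44.5745 32.5993]
row 176 228.71698 322.3419 [ 38.4593 -29.5801] [38.4956 32.666 ]
row 185 228.39429 321.72174 [ 32.3163 -30.0037] [32.3478 32.4583]
far 245 128.67816 [ 69.694  -18.1732]
far 260 128.54639 [69.6763 -8.4762]
far 290 128.40523 [69.7757 10.8332]
far 305 128.57143 [69.7788 20.5268]
245 prof [242 242 241 241 242 242 233 212 209 233 241 241 241 241 240 240 228 200
 177 174 176 176 177 176 176 174 173 175 174 177 169 119  69  55  60  61
  60  57  60  60  57  57  56  60  59  53  54  52  50  48  58  58  60  56
  52  54]
260 prof [242 243 243 243 243 242 234 215 213 237 243 243 242 242 242 243 239 216
 182 180 180 180 179 181 179 179 178 179 178 183 174 126  74  62  64  63
  65  64  63  60  63  59  60  61  59  56  54  57  51  51  56  57  56  53
  53  55]
275 prof [242 242 242 241 242 241 230 210 210 237 243 243 243 242 226 196 183 183
 184 182 184 184 184 184 184 183 183 182 181 186 176 129  76  64  66  68
  67  65  64  65  62  63  58  62  59  58  59  56  53  53  54  56  58  56
  55  53]
290 prof [241 241 240 241 241 241 228 207 210 235 243 242 241 242 241 217 180 176
 177 176 179 177 179 176 177 177 176 175 176 178 171 120  73  65  62  64
  65  64  62  59  62  59  61  62  58  56  59  57  55  56  56  55  56  56
  54  56]
305 prof [242 243 243 242 243 242 231 210 210 234 242 242 241 241 242 240 216 178
 173 175 173 174 175 176 174 175 175 175 177 177 171 120  72  67  62  61
  61  59  60  61  59  62  63  59  56  54  55  54  52  52  52  53  56  53
  53  54]
row 228 [101 101 101 103  99  94  93  91  82  61  53  51  54  53] [ 56  55  59  54  69  85 103 108 111 109 111 104 102  99]
```

```bash
python3 - <<'E'
from look import *
d=np.load("w4.npy",allow_pickle=True).item();p,e,R=d["p"],d["e"],d["R"]
T=lambda u,v,z:(R.T@(onz("wrist",u,v,z,p)-e))*1000
zb=e[2]-.0097
print("pocket mouth",T(275,193.,.034)[:2]-[28,0])
for u in(245,305): print("dish front",T(u,217.2,zb+.003)-[24,0,0])
for v,zz in((219,.004),(228,.016)): print("dish sides",T(230.7,v,zb+zz)[:2],T(320.3,v,zb+zz)[:2])
print("ball at centre px",proj("wrist",e+R@np.array([-.002,.0015,-(.035-.0097)]),p))
im=cv2.imread("pics/w4.png");c=im[185:315,205:345];c=cv2.convertScaleAbs(c,alpha=2.2)
cv2.imwrite("pics/c4.png",cv2.resize(c,None,fx=4.5,fy=4.5,interpolation=cv2.INTER_CUBIC))
E
```

```text
pocket mouth [-1.2608  1.1947]
dish front [ -1.6996 -15.6315   6.6916]
dish front [-1.6808 18.1445  6.7094]
dish sides [ 21.5415 -23.6676] [21.5678 26.7496]
dish sides [ 20.6073 -22.1302] [20.6314 25.2176]
ball at centre px [275.3795 283.8052]
```

View pics/c4.png

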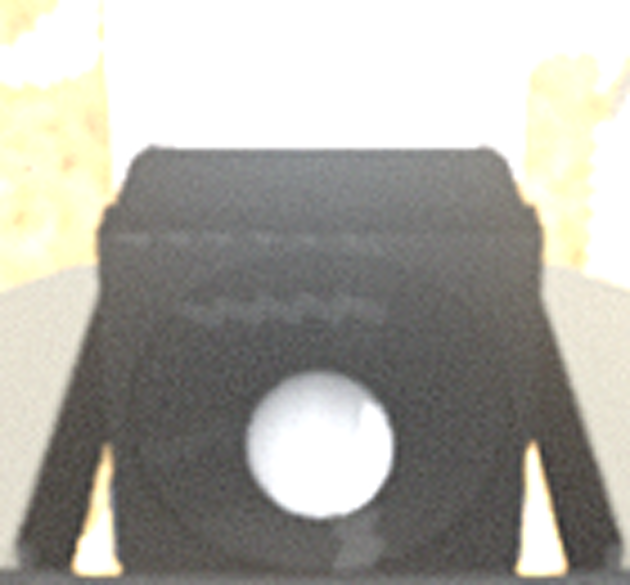

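The crop shows the dish square in the tool frame with the ball centred. The dish is at about x −1.7, y 1.5 mm and the pocket at about x −0.8, y 1.3 mm, so I shift +0.9 mm in x and descend.

>>> send_rows --moves '[{"travel":[0.01,0,0.1],"twist":0,"fingers":40},{"travel":[0.02,0,0.25],"twist":0,"fingers":40},{"travel":[0.03,-0.01,0.45],"twist":0,"fingers":40},{"travel":[0.04,-0.01,0.65],"twist":0,"fingers":40},{"travel":[0.04,-0.01,0.85],"twist":0,"fingers":40},{"travel":[0.04,-0.01,1.0],"twist":0,"fingers":40},{"travel":[0.04,-0.01,1.1],"twist":0,"fingers":40},{"travel":[0.04,-0.01,1.18],"twist":0,"fingers":40},{"travel":[0.04,-0.01,1.24],"twist":0,"fingers":40},{"travel":[0.04,-0.01,1.3],"twist":0,"fingers":40},{"travel":[0.04,-0.01,1.36],"twist":0,"fingers":40},{"travel":[0.04,-0.01,1.42],"twist":0,"fingers":40},{"travel":[0.04,-0.01,1.48],"twist":0,"fingers":40},{"travel":[0.04,-0.01,1.54],"twist":0,"fingers":40},{"travel":[0.04,-0.01,1.58],"twist":0,"fingers":40},{"travel":[0.04,-0.01,1.6],"twist":0,"fingers":40},{"travel":[0.04,-0.01,1.6],"twist":0,"fingers":40}]'

```text
t: 8.2
eef_pos: [0.5358, -0.1494, 0.0385]
ee_rot: [-0.228, 0.974, 0.0, -0.0]
contact_force: [0.8, 0.9, -0.4]
gripper_width: 0.0506
grasp_force: 30.0
```

```bash
python3 - <<'E'
from look import *
s=get_obs();p=camera_params("wrist");e=s["eef_pos"];print(s["t"],e,s["contact_force"],s["ft_torque"]);R=Ro.from_quat(s["ee_rot"]).as_matrix();print(R)
im=get_image("wrist");save(im,"w5.png")
a,X,_=ballfind("wrist",s["eef_pos"]+[0,0,.025],s["eef_pos"][2]+.025,22,p=p,im=im);print(a,X,"tool d",R.T@(X-s["eef_pos"]))
E
```

```text
8.2 [ 0.5358 -0.1494  0.0385] [ 0.8224  0.9008 -0.3783] [0.0019 0.0186 0.0117]
[[-0.8965 -0.4431 -0.0001]
 [-0.4431  0.8965  0.    ]
 [ 0.0001  0.     -1.    ]]
(276.07843017578125, 284.2450866699219, 15.32812786102295) [ 0.5371 -0.1467  0.0635] tool d [-0.0024  0.0019 -0.025 ]
```

No force, and the dish is about 5 mm into the pocket. On to the floor.

>>> send_rows --moves '[{"travel":[0,0,0.03],"twist":0,"fingers":40},{"travel":[0,0,0.06],"twist":0,"fingers":40},{"travel":[0,0,0.09],"twist":0,"fingers":40},{"travel":[0,0,0.11],"twist":0,"fingers":40},{"travel":[0,0,0.13],"twist":0,"fingers":40},{"travel":[0,0,0.13],"twist":0,"fingers":40}]'

```text
t: 8.75
eef_pos: [0.5358, -0.1495, 0.0357]
ee_rot: [-0.227, 0.974, -0.0, 0.0]
contact_force: [-1.8, -0.3, 4.3]
gripper_width: 0.0505
grasp_force: 30.0
```

>>> send_rows --moves '[{"travel":[0,0,0.1],"twist":0,"fingers":52},{"travel":[0,0,0.1],"twist":0,"fingers":54},{"travel":[0,0,0.1],"twist":0,"fingers":55},{"travel":[0,0,0.1],"twist":0,"fingers":56},{"travel":[0,0,0.1],"twist":0,"fingers":58},{"travel":[0,0,0.08],"twist":0,"fingers":60},{"travel":[0,0,0.04],"twist":0,"fingers":65},{"travel":[0,0,0.0],"twist":0,"fingers":75},{"travel":[0,0,-0.2],"twist":0,"fingers":85},{"travel":[0,0,-0.4],"twist":0,"fingers":95},{"travel":[0,0,-0.6],"twist":0,"fingers":100},{"travel":[0,0,-0.8],"twist":0,"fingers":100},{"travel":[0,0,-0.8],"twist":0,"fingers":100},{"travel":[0,0,-0.8],"twist":0,"fingers":100}]'

```text
t: 9.92
eef_pos: [0.5361, -0.1495, 0.0559]
ee_rot: [-0.227, 0.974, -0.0, 0.0]
contact_force: [-0.1, 0.3, -0.9]
gripper_width: 0.0925
grasp_force: 0.0
```

```bash
python3 - <<'E'
from look import *
s=get_obs();p=camera_params("wrist");e=s["eef_pos"];print(s["t"],e,s["contact_force"]);R=Ro.from_quat(s["ee_rot"]).as_matrix();print(R)
im=get_image("wrist");save(im,"w6.png");np.save("w6.npy",dict(p=p,e=e,R=R),allow_pickle=True)
a,X,_=ballfind("wrist",[.5371,-.1467,.061],.061,22,p=p,im=im);print(a,X,"tool d",R.T@(X-s["eef_pos"]))
E
```

```text
9.9167 [ 0.5361 -0.1495  0.0559] [-0.1091  0.32   -0.9246]
[[-0.8965 -0.443   0.001 ]
 [-0.443   0.8965 -0.0002]
 [-0.0008 -0.0006 -1.    ]]
(275.0, 265.5, 13.463011741638184) [ 0.5372 -0.1475  0.061 ] tool d [-0.0019  0.0013 -0.0051]
```

View pics/w6.png

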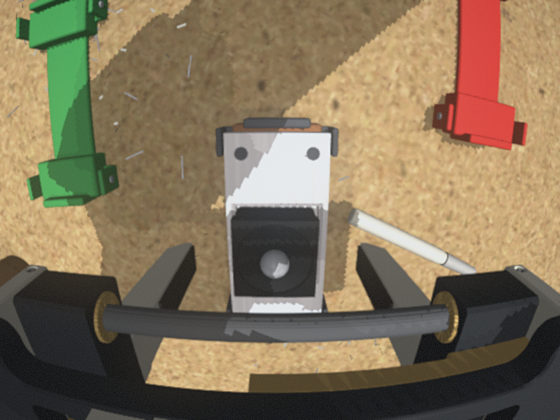

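The dish sits squarely in the pocket with the ball in the middle at (275,265). The marker's end at (350,213) may be close to where a finger goes down, so I'll check the clearance.

```bash
python3 - <<'E'
from look import *
d=np.load("w6.npy",allow_pickle=True).item();p,e,R=d["p"],d["e"],d["R"]
T=lambda u,v,z:(R.T@(onz("wrist",u,v,z,p)-e))*1000
for u,v in((350,212),(352,222),(400,238),(395,246),(440,262)): print(u,v,T(u,v,.006)[:2])
im=cv2.imread("pics/w6.png");b=im[:,:,0].astype(int)
l=[];
for v in(160,175,190): print(b[v,218:236],b[v,320:340])
for c in((0.5,.0)):pass
from h import proj
for y in(-46,46,-64,64): print(y,proj("wrist",e+R@np.array([0,y/1000,0]),p))
E
```

```text
350 212 [11.7479 54.4534]
352 222 [ 4.2097 56.4863]
400 238 [-8.974  95.6155]
395 246 [-15.465   92.3639]
440 262 [-31.2612 135.5129]
[ 83  83  84  81  80  92 133 162 168 166 166 165 164 165 165 166 167 170] [237 236 237 236 236 237 235 236 237 223 158 120 122 124 126 123 123 123
 122 123]
[ 83  86  83  88  87  93 121 157 166 167 165 164 165 164 165 164 165 169] [237 235 236 235 235 235 235 236 235 198 135 116 119 121 120 120 119 118
 120 121]
[ 80  84  86  90  90  86  99 138 164 165 165 166 165 163 162 162 182 224] [234 234 234 234 234 233 233 233 215 157 126 127 129 133 133 134 131 129
 122 118]
-46 [193.2215 257.2687]
46 [352.5566 257.4934]
-64 [164.1566 256.3297]
64 [381.8895 256.6286]
```

The marker's end lies under the right finger's fully open path. I'll narrow the opening to about 73 mm and keep the tips above 14 mm, which clears the 12 mm marker.

>>> send_rows --moves '[{"travel":[-0.04,0.02,0],"twist":0,"fingers":79},{"travel":[-0.08,0.03,0],"twist":0,"fingers":79},{"travel":[-0.08,0.03,0],"twist":0,"fingers":79},{"travel":[-0.08,0.03,0],"twist":0,"fingers":79},{"travel":[-0.08,0.03,0.2],"twist":0,"fingers":79},{"travel":[-0.08,0.03,0.4],"twist":0,"fingers":79},{"travel":[-0.08,0.03,0.65],"twist":0,"fingers":79},{"travel":[-0.08,0.03,0.9],"twist":0,"fingers":79},{"travel":[-0.08,0.03,1.1],"twist":0,"fingers":79},{"travel":[-0.08,0.03,1.3],"twist":0,"fingers":79},{"travel":[-0.08,0.03,1.45],"twist":0,"fingers":79},{"travel":[-0.08,0.03,1.55],"twist":0,"fingers":79},{"travel":[-0.08,0.03,1.62],"twist":0,"fingers":79},{"travel":[-0.08,0.03,1.65],"twist":0,"fingers":79},{"travel":[-0.08,0.03,1.65],"twist":0,"fingers":79}]'

```text
t: 11.22
eef_pos: [0.5373, -0.1479, 0.0141]
ee_rot: [-0.228, 0.974, -0.0, -0.0]
contact_force: [-0.3, 0.6, -0.9]
gripper_width: 0.0735
grasp_force: 0.0
```

Slow close onto the tray.

>>> send_rows --moves '[{"travel":[0,0,0],"twist":0,"fingers":75},{"travel":[0,0,0],"twist":0,"fingers":73},{"travel":[0,0,0],"twist":0,"fingers":71.5},{"travel":[0,0,0],"twist":0,"fingers":70.5},{"travel":[0,0,0],"twist":0,"fingers":69.5},{"travel":[0,0,0],"twist":0,"fingers":68.5},{"travel":[0,0,0],"twist":0,"fingers":67.5},{"travel":[0,0,0],"twist":0,"fingers":66.5},{"travel":[0,0,0],"twist":0,"fingers":65},{"travel":[0,0,0],"twist":0,"fingers":60},{"travel":[0,0,0],"twist":0,"fingers":55},{"travel":[0,0,0],"twist":0,"fingers":55}]'

```text
t: 12.22
eef_pos: [0.5374, -0.1481, 0.0142]
ee_rot: [-0.227, 0.974, -0.0, 0.0]
contact_force: [-0.0, -1.4, -0.1]
gripper_width: 0.0619
grasp_force: 30.0
```

```bash
cat > chk.py <<'E'
from look import *
import sys
s=get_obs();p=camera_params("wrist");e=s["eef_pos"];print(s["t"],e,s["contact_force"],s["ft_torque"],s["gripper_width"],s["q"]);R=Ro.from_quat(s["ee_rot"]).as_matrix()
im=get_image("wrist");save(im,sys.argv[1])
z=e[2]+.0465;a,X,_=ballfind("wrist",e+[0,0,.0465],z,24,p=p,im=im);print(a,"tool d",R.T@(X-e),"tool z",R[:,2])
# tray end edge, two columns, tool frame at tray top height
b=im[:,:,2].astype(np.float32)
for du in(-28,0,28):
    u=int(a[0])+du; c=cv2.GaussianBlur(b[60:200,u:u+1],(1,3),0).ravel(); print("edge col",u,[60+i for i in np.where(np.abs(np.diff(c))>25)[0]][:12])
E
python3 chk.py w7.png
```

```text
12.2167 [ 0.5374 -0.1481  0.0142] [-0.0416 -1.4328 -0.0766] [-0.2473 -0.0968 -0.0104] 0.06186154578580199 [ 0.2665  0.7098 -0.1465  2.1198  0.2979  0.3306  1.9021]
(272.3461608886719, 304.26922607421875, 16.669963836669922) tool d [-0.0001  0.0002 -0.0465] tool z [ 0.0003 -0.0002 -1.    ]
edge col 244 [np.int64(133), np.int64(134)]
edge col 272 [np.int64(132), np.int64(133), np.int64(134)]
edge col 300 [np.int64(133), np.int64(134)]
```

>>> send_rows --moves '[{"travel":[0,0,-0.08],"twist":0,"fingers":55},{"travel":[0,0,-0.22],"twist":0,"fingers":55},{"travel":[0,0,-0.44],"twist":0,"fingers":55},{"travel":[0,0,-0.74],"twist":0,"fingers":55},{"travel":[0,0,-1.09],"twist":0,"fingers":55},{"travel":[0,0,-1.44],"twist":0,"fingers":55},{"travel":[0,0,-1.79],"twist":0,"fingers":55},{"travel":[0,0,-2.14],"twist":0,"fingers":55},{"travel":[0,0,-2.49],"twist":0,"fingers":55},{"travel":[0,0,-2.84],"twist":0,"fingers":55},{"travel":[0,0,-3.19],"twist":0,"fingers":55},{"travel":[0,0,-3.49],"twist":0,"fingers":55},{"travel":[0,0,-3.72],"twist":0,"fingers":55},{"travel":[0,0,-3.88],"twist":0,"fingers":55},{"travel":[0,0,-3.97],"twist":0,"fingers":55},{"travel":[0,0,-4.0],"twist":0,"fingers":55},{"travel":[0,0,-4.0],"twist":0,"fingers":55}]'

```text
t: 13.68
eef_pos: [0.5372, -0.1479, 0.1141]
ee_rot: [-0.228, 0.974, 0.0, -0.0]
contact_force: [-0.7, 0.5, -3.5]
gripper_width: 0.0617
grasp_force: 30.0
```

```bash
python3 chk.py w8.png
```

```text
13.6833 [ 0.5372 -0.1479  0.1141] [-0.6763  0.461  -3.4622] [ 0.075  -0.0143  0.005 ] 0.061692571872728884 [ 0.328   0.5519 -0.231   2.0676  0.2332  0.5463  1.96  ]
(272.5, 307.0, 15.53232479095459) tool d [-0.0016  0.0002 -0.0465] tool z [-0.0002  0.     -1.    ]
edge col 244 [np.int64(133)]
edge col 272 [np.int64(133)]
edge col 300 [np.int64(132), np.int64(133), np.int64(134)]
```

>>> send_rows --moves '[{"travel":[0,0,0],"twist":0.2,"fingers":55},{"travel":[0,0,0],"twist":0.6,"fingers":55},{"travel":[0,0,0],"twist":1.2,"fingers":55},{"travel":[0,0,0],"twist":2,"fingers":55},{"travel":[0,0,0],"twist":3,"fingers":55},{"travel":[0,0,0],"twist":4,"fingers":55},{"travel":[0,0,0],"twist":5,"fingers":55},{"travel":[0,0,0],"twist":6,"fingers":55},{"travel":[0,0,0],"twist":7,"fingers":55},{"travel":[0,0,0],"twist":8,"fingers":55},{"travel":[0,0,0],"twist":9,"fingers":55},{"travel":[0,0,0],"twist":10,"fingers":55},{"travel":[0,0,0],"twist":11,"fingers":55},{"travel":[0,0,0],"twist":12,"fingers":55},{"travel":[0,0,0],"twist":13,"fingers":55},{"travel":[0,0,0],"twist":13.8,"fingers":55},{"travel":[0,0,0],"twist":14.4,"fingers":55},{"travel":[0,0,0],"twist":14.8,"fingers":55},{"travel":[0,0,0],"twist":15,"fingers":55},{"travel":[0,0,0],"twist":15,"fingers":55}]'

```text
t: 15.4
eef_pos: [0.5373, -0.1476, 0.1139]
ee_rot: [0.528, 0.849, -0.0, -0.0]
contact_force: [-0.1, 1.1, -3.6]
gripper_width: 0.0615
grasp_force: 30.0
```

>>> send_rows --moves '[{"travel":[0,0,0],"twist":0,"fingers":55},{"travel":[0,0,0],"twist":0,"fingers":55},{"travel":[0,0,0],"twist":0,"fingers":55},{"travel":[0,0,0],"twist":0,"fingers":55},{"travel":[0,0,0],"twist":0,"fingers":55},{"travel":[0,0,0],"twist":0,"fingers":55}]'

```text
t: 15.9
eef_pos: [0.5373, -0.1479, 0.1142]
ee_rot: [0.528, 0.849, 0.0, 0.0]
contact_force: [-0.2, -0.0, -3.6]
gripper_width: 0.0619
grasp_force: 30.0
```

```bash
python3 chk.py w9.png; python3 -c "
from h import *
print(Ro.from_quat(get_obs()['ee_rot']).as_matrix(), np.abs(get_obs()['qvel']).max())"
```

```text
15.9 [ 0.5373 -0.1479  0.1142] [-0.2188 -0.0295 -3.5885] [-0.0239  0.0553  0.0106] 0.06185672071546982 [ 0.0159  0.5539  0.2186  2.0877 -0.2309  0.5222  0.8627]
(272.78125, 306.3125, 15.234371185302734) tool d [ 0.     -0.0015 -0.0465] tool z [ 0.0001  0.     -1.    ]
edge col 244 [np.int64(133), np.int64(134)]
edge col 272 [np.int64(131), np.int64(132)]
edge col 300 [np.int64(133), np.int64(134)]
[[-4.43106540e-01  8.96468948e-01  1.37801042e-04]
 [ 8.96468956e-01  4.43106546e-01 -1.16317301e-05]
 [-7.14880288e-05  1.18380261e-04 -9.99999990e-01]] 0.0016800157022384505
```

View pics/w9.png

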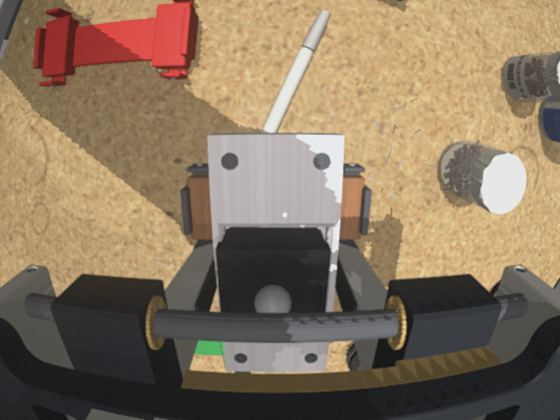

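The tray is held crosswise over the stand, still and level. The dish is home in the pocket with the ball in the middle at (272,303), so I'm handing in.

```bash
python3 -c "
from plant import *
print(sign_off())"
```

```text
the job is handed in; nothing more can be done
None
```

The job is handed in at about 16 s: the dish is home in the pocket, and the tray is held level and still about 10 cm up, turned a quarter turn across the stand, with the ball in the middle of the dish.

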